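Screw the lid back on the shoe cream jar

ROBOT

A 6-joint arm with a two-finger parallel gripper is mounted at the origin on the work surface. World frame = base frame: x ahead of the robot, y to its left, z up, the work surface at z = 0. Lengths are in m, angles in rad, forces in N, time in s.
With the tool pointing down it reaches from about 0.375 to 0.9 m from the base axis. Payload 3.1 kg.
Tool frame: the origin (TCP) lies between the finger pads; the fingertips stand 11 mm ahead of it and the grasp point (between the pads) lies 8 mm behind it; z points along the fingers, y is the direction in which the jaws open and shut (so a half turn about z gives the same grasp; the last joint's range is limited). The gripper opens to 85 mm and grips with 20 to 120 N. Pads are 22 mm wide; open, the fingers measure 114 mm over their backs; the gripper's body (76 mm by 85 mm) begins 54 mm behind the grasp point. The pads swing forward as they close: fully open they stand 13 mm farther back than shut.
Start: joints at [1.085, 0.527, 1.433, -0, 1.181, -0.178], TCP at [0.189, 0.596, 0.242] pointing down, gripper open.
Joint ranges: [-3.08, 3.08], [-0.75, 2.2], [0.22, 2.44], [-1.43, 4.57], [0, 2.65], [-2.85, 2.85]. Speed limits (rad/s): [2.79, 2.79, 3.14, 3.14, 3.14, 3.14].

INTERFACE

Orientations are given as a unit quaternion [x, y, z, w].
In Python, from station import manip gives the robot as it stands. The module is installed in compiled form; this text tells all that it offers.
- The arm moves only by the tool arm_command, never from a script. Its argument "rows" is a list of rows, each a list of 3 entries, a list of its own where there are three numbers: the shift along the world's x, y, z in mm, then the turn about the world's z in rad, then the closure, from -1 (fully open) to 1 (shut), so that 0 is half open. A call has 1 to 12 rows; each row shifts and turns the commanded pose from where the row before left it; what a row does not reach is not made up. A row lasts 1/8 s, in which the tool goes at most 62.5 mm and 10.7 degrees, less where a joint would pass 70% of its speed; a pose out of reach is approached as far as the arm can. A call with a gripper value outside its range is refused whole. The fingers move at their own pace and stop on an object; "squeeze" is the grip in N (left out, the last holds). Time passes only in rows, so rows that do not move let the fingers close. It gives the time, the measured TCP pose, the force and the opening at its end, in the units of the state.
- manip.sense(): the state, without advancing time (a new reading comes with each control period).
- manip.snapshot(name): name is "side" or "top" or "wrist"; returns the picture (400x640x3 uint8, blue, green, red); there is no depth.
- manip.get_calibration(name): a dict with "fovy" (degrees; the focal length in pixels is half the picture's height over the tangent of half this angle, whatever the lens; pixels are square), "cx", "cy" (the principal point, pixels), "k1" (the pictures are not rectified: a ray, as slopes to the right and down, at radius r is drawn at 1 + k1 r^2 times it, then the intrinsics apply), "R" (3x3) and "t" (3): a world point X has camera coordinates R X + t. Camera axes: x right, y down, z forward; pixel columns grow to the right and rows downward; lengths in m; the calibration is good to about 2 mm. A picture is of the moment at which its call begins: read the wrist's pose just before it. get_calibration takes no time and is no camera call; for the wrist camera it gives the pose at the moment of the call.
- manip.sign_off(): hands the job in, once; it reports no verdict.
The state is a dict: "t": time; "q": joint angles; "qd": joint speeds; "tau": joint torques, N m; "tcp_pos": TCP position; "tool_rot": TCP orientation; "force": force on the tool from outside, world axes, zero at the start; "ft_torque": the same for the moment, N m; "finger_gap": opening from 0.0 (shut) to 1.0 (fully open).
Only numpy, scipy, OpenCV 4.12 (cv2) and the standard library are available. Lean on these libraries where they do the work, as an engineer would, in place of code of your own. Each camera call takes 0.05 s, during which the arm holds its last target.

TASK

Close the open jar of shoe cream: its brass lid is standing on edge in the slotted wooden rack, so you will have to lay it down somewhere clear, such as the cork mat, and take it again by its rim. Set the lid level on the jar, and if it rides high on the thread ease it backward (counter-clockwise from above) until it drops in; then screw it forward (clockwise) until it is tight and let go. Leave the other things on the platform where they are.

Things in the scene. Friction and masses are not known exactly. Their poses are not given: they have to be found in the camera images.
- lid: loose knurled brass screw lid with a dark red disc on top, 68 mm outside diameter, 24 mm tall, about 90 g. Origin: centre of its open underside; +z runs to the closed top. At the start it stands on edge in the rack, +z level, closed top away from the robot. Skirt 2 mm, top 3 mm thick; four inward lugs 90 degrees apart just inside the rim, not marked outside: the thread start is found by feel
- lid_top (a point): middle of the lid's closed top face, 24 mm along the lid's +z from its underside
- jar: the open milk-white jar of dark brown cream, 74 mm diameter, 92 mm tall, pressed tight into the caddy: it neither turns nor lifts. Origin: centre of its bottom, 8 mm above the work surface, z up. Neck 53 mm diameter from z = 68 mm up. With the lid fully home, the lid's underside is at z = 70.7 mm and its top at 94.7 mm
- jar_mouth (a point): centre of the jar's lip, z = 92 mm above the jar's bottom; the lip is chamfered. A lid set on at a chance angle usually rides on the thread with its underside at z = 77 to 82 mm (top at 101 to 106 mm); turned forward there, it only runs against the stop ribs and stays high
- jar_thread (a point): centre of the neck at the upper ends of the right-hand thread: 4 ridges, each with a low stop rib. A lid riding high, turned backward up to 90 degrees, climbs, then drops 5 to 8 mm into a window 25 degrees wide that ends at the ribs, underside at z = 73.5 to 76 mm (a fall of 2 or 3 mm is only off a rib's top). Then turn forward 45 to 70 degrees, sinking 0.09 mm per degree, until it binds
- caddy: fixed dark wooden caddy, 250 mm (x) by 125 mm (y), walls 36 mm high, green insert 30 mm high. Origin: centre of its underside. The open jar's axis is 60 mm along -x; a closed amber jar with a black lid, 74 mm wide, its top 100 mm above the work surface, is 60 mm along +x
- rack: fixed dark wooden lid rack, base 110 mm (x, from -37 to +73 mm) by 130 mm (y), 8 mm thick, three cheeks making two slots 26 mm wide. Origin: on the underside, beneath the middle of the slot holding the lid; +x across the slot, the way the lid's closed top faces. The lid stands on the slot floor at z = 8 mm: its top edge is at z = 76 mm
- rack_slot (a point): middle of the lid's slot, level with the tops of its cheeks, 30 mm above the work surface; the lid's upper 46 mm stand free above it
- mat: fixed cork mat, 170 by 170 mm, 4 mm thick, clear at the start, with nothing between it and the robot. Origin: centre of its underside. The lid, stood there on its lower edge and leaned over by 30 degrees or more, topples flat by itself when let go
- tin: bystander: closed oval polish tin, 102 by 68 mm, 27 mm high, origin at its underside
- polishbrush: bystander: horsehair polishing brush, 172 by 56 mm, 46 mm high, bristles down, origin at its underside
- weltbrush: bystander: bristle welt brush, 170 mm long, 26 mm wide, 24 mm high, origin at its underside
- shoehorn: bystander: shoehorn of yellow bone, 200 mm long, 35 mm wide, 9 mm high, origin at its underside
- ashtray: bystander: round nickel ashtray, 118 mm diameter, 29 mm high, origin at its underside
- dressing: bystander: amber bottle of edge dressing with a black cap, 54 mm diameter, 108 mm high, origin at its underside
Not all that is in view belongs to the job. Leave any purple look-alike of the lid alone.

How it is judged:
By the outcome, as a careful person would: the job done as asked, in the order asked, and still so for the second after the job is handed in, with the robot touching nothing.
It also fails if it takes over 72 s, if anything falls off the work surface, if the arm or the gripper's body presses on something with over 40 N, if the wrist force passes 120 N, or if a joint passes its speed limit or range.

## Working session

There is one attempt and no reset: what is moved stays moved. The work goes in short steps, Python scripts to look and compute and a tool call to move; the robot and the scene stay as the last step left them, time stands still between calls to the robot, and variables do not carry over. Pictures are saved under pics/ and viewed, and the job is handed in when it is done.

Besides the shell and the picture viewer there is one more tool, called after "Call:" as name([rows], argument=value, ...), one row to a line, values as JSON. arm_command: Moves the arm, as the interface text tells. Its arguments: {"type":"object","properties":{"rows":{"type":"array","items":{"type":"array"}},"squeeze":{"type":"number"}},"required":["rows"]}

```bash
mkdir -p pics
cat > h.py <<'E'
import numpy as np, cv2
from station import manip
def save(n,f):
    c=manip.get_calibration(n); im=manip.snapshot(n); cv2.imwrite('pics/'+f+'.png',im); np.save('pics/'+f+'.npy',np.array([c],dtype=object),allow_pickle=True); return im,c
def load(f):
    return cv2.imread('pics/'+f+'.png'), np.load('pics/'+f+'.npy',allow_pickle=True)[0]
def ray(c,u,v):
    f=200/np.tan(np.radians(c['fovy'])/2)
    d=np.array([[f,0,c['cx']],[0,f,c['cy']],[0,0,1.]])
    p=cv2.undistortPoints(np.array([[[u,v]]],float),d,np.array([c['k1'],0,0,0.]))[0,0]
    R=np.array(c['R']);t=np.array(c['t'])
    o=-R.T@t; w=R.T@np.array([p[0],p[1],1.]); return o,w/np.linalg.norm(w)
def onz(c,u,v,z):
    o,w=ray(c,u,v); return o+w*(z-o[2])/w[2]
def tri(c1,p1,c2,p2):
    o1,w1=ray(c1,*p1);o2,w2=ray(c2,*p2)
    s=np.linalg.lstsq(np.c_[w1,-w2],o2-o1,rcond=None)[0]
    a=o1+w1*s[0];b=o2+w2*s[1]; return (a+b)/2,np.linalg.norm(a-b)
def proj(c,X):
    f=200/np.tan(np.radians(c['fovy'])/2)
    p=np.array(c['R'])@np.array(X)+np.array(c['t']); x,y=p[0]/p[2],p[1]/p[2]; k=1+c['k1']*(x*x+y*y)
    return f*k*x+c['cx'],f*k*y+c['cy']
E
python3 - <<'E'
from h import *
for n in ['side','top','wrist']:
    im,c=save(n,n+'0'); print(n,c['fovy'],c['k1'],-np.array(c['R']).T@np.array(c['t']))
s=manip.sense(); print({k:np.round(v,4) for k,v in s.items()})
E
```

```text
side 49.320276073756105 0.04129888862853144 [-0.11181431 -0.8125805   0.8964819 ]
top 44.78638596826285 -0.10230162262847052 [0.41460196 0.01665319 1.52970338]
wrist 71.17397895293374 -0.04581246782029026 [0.12217154 0.61616973 0.37240881]
{'t': np.float64(0.15), 'q': array([ 1.0845,  0.5283,  1.4336,  0.    ,  1.1814, -0.1785]), 'qd': array([-0.    , -0.0036, -0.0035,  0.0004, -0.0004, -0.0001]), 'tau': array([ 6.00000e-04, -4.42741e+01, -1.78277e+01, -2.00000e-04,
        5.60000e-03,  0.00000e+00]), 'tcp_pos': array([0.1891, 0.5952, 0.2415]), 'tool_rot': array([ 1.533e-01,  9.882e-01, -8.000e-04, -3.000e-04]), 'force': array([-0.1551,  0.2691, -0.733 ]), 'ft_torque': array([-0.046 ,  0.0195, -0.0088]), 'finger_gap': np.float64(0.9999)}
```

View pics/top0.png

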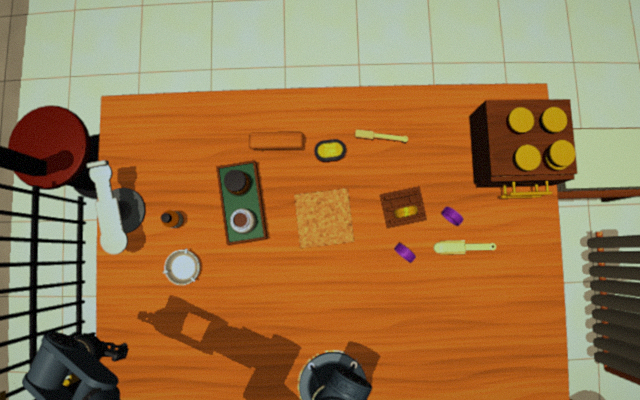

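View pics/side0.png

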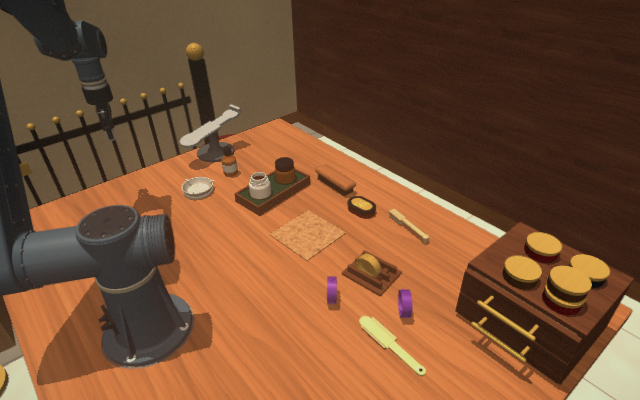

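View pics/wrist0.png

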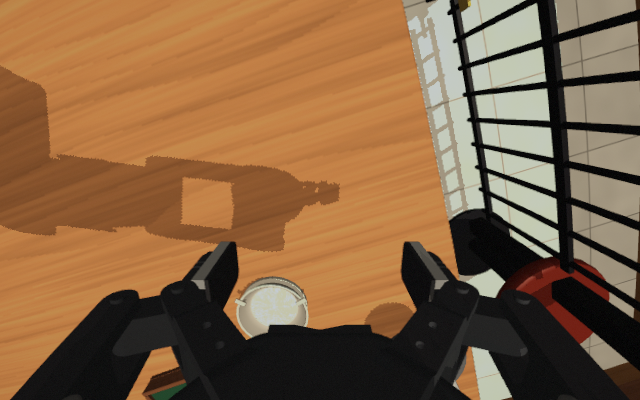

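The top view shows the open jar at about (243,220), the mat at (324,218), the rack with the brass lid at (405,212), and purple decoys at (405,252) and (452,216). I'll zoom in and measure.

Run:
```python
from h import *
t,ct=load('top0'); s,cs=load('side0')
a=cv2.resize(t[170:260,205:305],None,fx=4,fy=4,interpolation=cv2.INTER_CUBIC)
b=cv2.resize(t[170:260,370:470],None,fx=4,fy=4,interpolation=cv2.INTER_CUBIC)
c=cv2.resize(s[160:220,225:325],None,fx=4,fy=4,interpolation=cv2.INTER_CUBIC)
d=cv2.resize(s[235:295,325:425],None,fx=4,fy=4,interpolation=cv2.INTER_CUBIC)
cv2.imwrite('pics/z0.png',np.vstack([np.hstack([a,b]),np.hstack([c,d])]))
for n,p,z in [('jar mouth',(243,220),.1),('mat',(324,218),.004),('lid',(405,212),.076),('rackc',(403,207),.03),('ambercap',(237,181),.1)]:
    print(n,onz(ct,*p,z).round(4))
for n,p,q in [('jar',(243,220),(259.5,178)),('lidtop',(405,211),(370,256))]:
    print(n,tri(ct,p,cs,q))
```

```text
jar mouth [0.5122 0.2528 0.1   ]
mat [0.5177 0.0128 0.004 ]
lid [ 0.5235 -0.2312  0.076 ]
rackc [ 0.5427 -0.2336  0.03  ]
ambercap [0.6293 0.2695 0.1   ]
jar (array([0.51318722, 0.25314918, 0.09511792]), np.float64(0.0016111866600874978))
lidtop (array([ 0.53125596, -0.23554081,  0.07444752]), np.float64(0.01199297719366438))
```

View pics/z0.png

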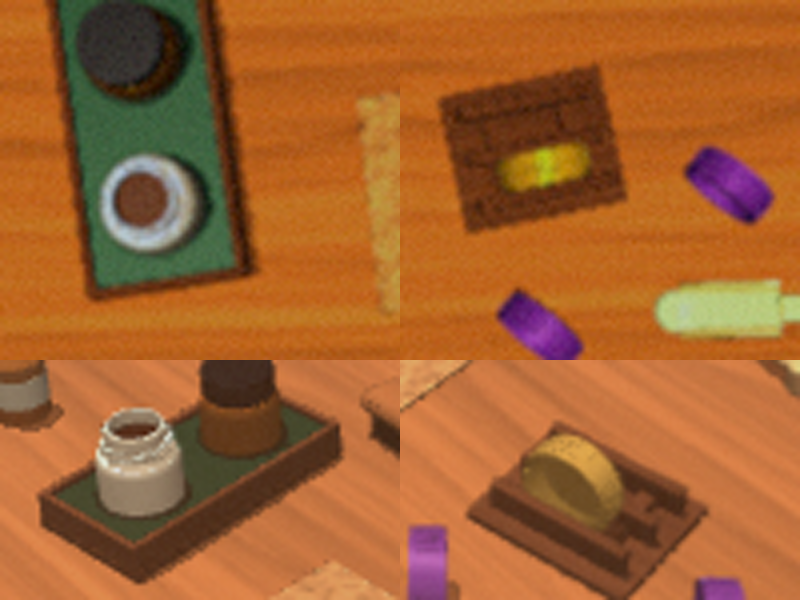

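Call:
arm_command([
  [[34,-43,0],-0.155,-1],
  [[34,-43,0],-0.155,-1],
  [[34,-43,0],-0.155,-1],
  [[34,-43,0],-0.155,-1],
  [[34,-43,0],-0.155,-1],
  [[34,-43,0],-0.155,-1],
  [[34,-43,0],-0.155,-1],
  [[34,-43,0],-0.155,-1],
])

```text
t: 1.15
tcp_pos: [0.4621, 0.2501, 0.2422]
tool_rot: [0.701, 0.713, -0.0, -0.0]
force: [0.2, -0.6, 0.9]
finger_gap: 1.0
```

Call:
arm_command([
  [[4,-52,0],-0.155,-1],
  [[4,-52,0],-0.155,-1],
  [[4,-52,0],-0.155,-1],
  [[4,-52,0],-0.155,-1],
  [[4,-52,0],-0.155,-1],
  [[4,-52,0],-0.155,-1],
  [[4,-52,0],-0.155,-1],
  [[4,-52,0],-0.155,-1],
  [[4,-52,0],-0.145,-1],
  [[0,0,0],0,-1],
])

```text
t: 2.4
tcp_pos: [0.4979, -0.2204, 0.2421]
tool_rot: [0.995, 0.102, 0.001, 0.001]
force: [-0.4, 0.4, -1.1]
finger_gap: 0.996
```

Run:
```python
from h import *
s=manip.sense(); print(s['t'],s['tcp_pos'],s['tool_rot'],s['q'])
im,c=save('wrist','w1')
im,c=save('top','top1')
```

```text
2.4 [ 0.49786313 -0.22039407  0.24214213] [9.94807745e-01 1.01766317e-01 5.65819280e-04 9.19910903e-04] [-6.21722123e-01  4.18815968e-01  1.63692281e+00 -7.12242249e-04
  1.08378774e+00  7.45521161e-01]
```

View pics/w1.png

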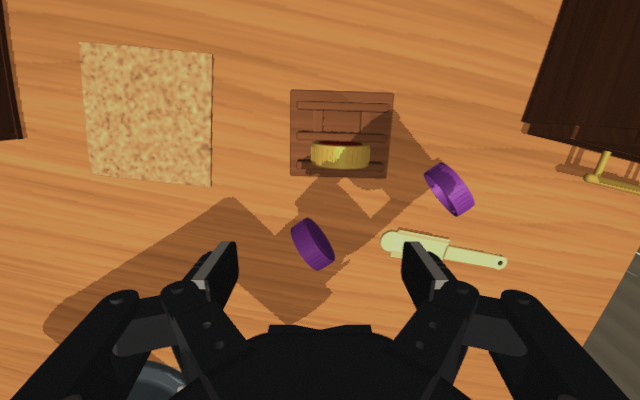

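The wrist view shows the rack at (290–393, 90–178), the lid's rim at (311–370, 142–167) with its red disc on the far side, and the fingertips near (235,243) and (403,243). Next I measure the lid's pose and the finger geometry.

Run:
```python
from h import *
im,c=load('w1')
z=cv2.resize(im[80:190,280:410],None,fx=6,fy=5.4,interpolation=cv2.INTER_CUBIC); z=cv2.resize(im[80:190,280:410],None,fx=5,fy=5,interpolation=cv2.INTER_CUBIC); cv2.imwrite('pics/z1.png',z)
hsv=cv2.cvtColor(im,cv2.COLOR_BGR2HSV)
m=cv2.inRange(hsv,(20,130,90),(35,255,255)); m[:, :280]=0; m[:,400:]=0; m[:80]=0; m[190:]=0
n,l,st,ce=cv2.connectedComponentsWithStats(m); print(st[1:],ce[1:])
f=200/np.tan(np.radians(c['fovy'])/2); print('f',f,c['cx'],c['cy'])
tcp=np.array([.49786313,-.22039407,.24214213]); 
print('cam in',-np.array(c['R']).T@c['t'],'axes',np.array(c['R']).round(3))
print('tcp px',proj(c,tcp), 'tip px',proj(c,tcp-[0,0,.011]))
# tool y dir
ps=np.radians(-78.3); yd=np.array([np.cos(ps),np.sin(ps),0])
for dz in [.01,0,-.005,-.011]:
  print(dz,[np.round(proj(c,tcp+s*.0425*yd+[0,0,dz])) for s in (-1,1)])
# cluster rack corners
for p in [(290,90),(393,94),(388,178),(290,176)]: print(p,onz(c,*p,.008))
```

```text
[[ 311  143   58   26 1217]] [[339.33607231 155.94658998]]
f 279.4911075024773 319.39640109746364 194.83710437414544
cam in [ 0.56965612 -0.20653773  0.3731746 ] axes [[ 0.204 -0.979  0.001]
 [-0.939 -0.195  0.282]
 [-0.276 -0.059 -0.959]]
tcp px (np.float64(317.0425714683316), np.float64(257.94469567779504)) tip px (np.float64(317.17136296162937), np.float64(248.2144818738242))
0.01 [array([231., 268.]), array([403., 268.])]
0 [array([236., 258.]), array([398., 258.])]
-0.005 [array([239., 253.]), array([395., 253.])]
-0.011 [array([242., 248.]), array([392., 248.])]
(290, 90) [ 0.58917802 -0.16595588  0.008     ]
(393, 94) [ 0.61089597 -0.29187891  0.008     ]
(388, 178) [ 0.50627161 -0.31433185  0.008     ]
(290, 176) [ 0.48219783 -0.18513424  0.008     ]
```

View pics/z1.png

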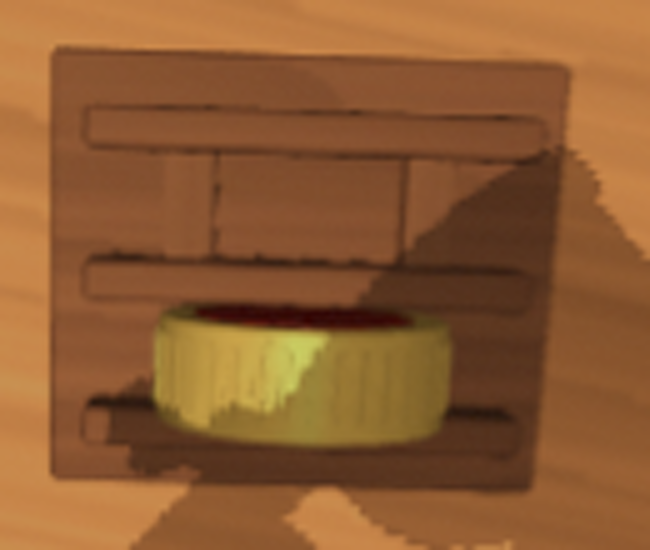

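Run:
```python
from h import *
im,c=load('w1'); t,ct=load('top0'); s,cs=load('side0')
for z in (.042,.05): 
  a=onz(c,310.8,155,z); b=onz(c,369.5,155,z); print(z,a,b,(a+b)/2,np.linalg.norm(a-b))
for v in (143,168.5): print('row',v,onz(c,340,v,.076))
for n,I,C,box in [('top',t,ct,(370,190,440,230)),('side',s,cs,(340,240,400,290))]:
  h=cv2.cvtColor(I,cv2.COLOR_BGR2HSV); m=cv2.inRange(h,(14,120,100) if n=='side' else (20,150,100),(35,255,255)); k=np.zeros_like(m); k[box[1]:box[3],box[0]:box[2]]=1; m*=k
  ys,xs=np.nonzero(m); print(n,xs.min(),xs.max(),ys.min(),ys.max(),xs.mean(),ys.mean()); 
  if n=='top':
    for z in (.042,.05,.07): print(onz(C,xs.mean(),ys.mean(),z))
print('rack org proj: wrist',proj(c,[.5294,-.2424,.076]),'top',proj(ct,[.5294,-.2424,.076]),'side',proj(cs,[.5294,-.2424,.076]))
# mat by wrist + top
print('mat wrist',[onz(c,*p,.004)for p in [(80,42),(213,53),(212,186),(92,175)]], 'top',[onz(ct,*p,.004) for p in [(295,192),(350,188),(354,245),(299,249)]])
```

```text
0.042 [ 0.5204496  -0.20683499  0.042     ] [ 0.53469999 -0.2751132   0.042     ] [ 0.52757479 -0.2409741   0.042     ] 0.06974945726749801
0.05 [ 0.52163825 -0.20682781  0.05      ] [ 0.5355444  -0.27345666  0.05      ] [ 0.52859133 -0.24014224  0.05      ] 0.0680645585353738
row 143 [ 0.54418544 -0.2344268   0.076     ]
row 168.5 [ 0.51759973 -0.24050849  0.076     ]
top 395 416 206 217 405.79411764705884 211.31764705882352
[ 0.52804606 -0.23957031  0.042     ]
[ 0.52743602 -0.23819249  0.05      ]
[ 0.52591093 -0.23474794  0.07      ]
side 355 380 253 277 368.2406542056075 264.57710280373834
rack org proj: wrist (np.float64(344.1882451135885), np.float64(158.20735027957443)) top (np.float64(408.59727287361903), np.float64(209.92286147842526)) side (np.float64(369.1667839051286), np.float64(257.5668594255738))
mat wrist [array([0.59656333, 0.10195396, 0.004     ]), array([ 0.61328674, -0.06568339,  0.004     ]), array([ 0.44576599, -0.08224215,  0.004     ]), array([0.42722584, 0.08652664, 0.004     ])] top [array([0.6028211 , 0.10217829, 0.004     ]), array([ 0.61038164, -0.07240911,  0.004     ]), array([ 0.43021503, -0.07855104,  0.004     ]), array([0.4228136, 0.0939012, 0.004    ])]
```

Call:
arm_command([
  [[15,-10,-40],-0.03,-1],
  [[16,-9,-42],0,-1],
  [[0,0,0],0,-1],
])

```text
t: 2.88
tcp_pos: [0.5269, -0.2327, 0.1571]
tool_rot: [0.996, 0.09, -0.003, -0.003]
force: [-0.3, 0.0, 0.1]
finger_gap: 0.999
```

Run:
```python
from h import *
s=manip.sense(); print(s['t'],s['tcp_pos'],s['tool_rot'])
im,c=save('wrist','w2')
```

```text
2.875 [ 0.52687458 -0.23272596  0.15710079] [ 0.99589372  0.09044158 -0.00298154 -0.00267175]
```

View pics/w2.png

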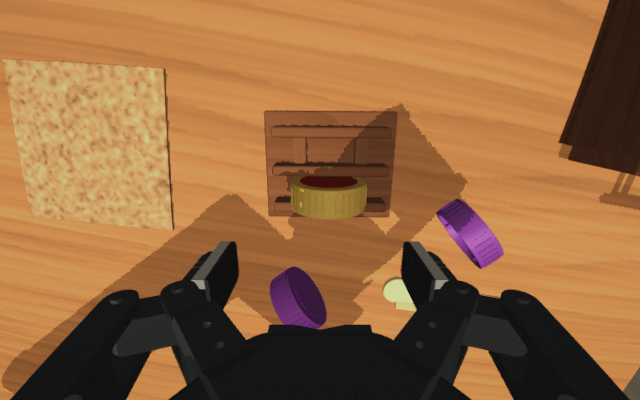

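Run:
```python
from h import *
im,c1=load('w1'); im2,c2=load('w2')
hsv=cv2.cvtColor(im2,cv2.COLOR_BGR2HSV); m=cv2.inRange(hsv,(18,110,60),(35,255,255)); m[:,:280]=0;m[:,380:]=0;m[:165]=0;m[230:]=0
ys,xs=np.nonzero(m); print(xs.min(),xs.max(),ys.min(),ys.max())
cols=[ (x,ys[xs==x].min(),ys[xs==x].max()) for x in range(290,370,8) if (xs==x).any()]; print(cols)
u=(xs.min()+xs.max()+1)/2
print(tri(c1,(340.2,169),c2,(u,ys.max()+1)))
for z in (.042,.05):
  a=onz(c2,xs.min(),198,z);b=onz(c2,xs.max()+1,198,z);print(z,(a+b)/2,np.linalg.norm(a-b),np.degrees(np.arctan2(*(b-a)[1::-1])))
print(onz(c2,u,ys.max()+1,.076))
```

```text
291 366 176 218
[(298, np.int64(177), np.int64(213)), (306, np.int64(186), np.int64(215)), (314, np.int64(188), np.int64(217)), (322, np.int64(189), np.int64(218)), (330, np.int64(189), np.int64(218)), (338, np.int64(189), np.int64(218)), (346, np.int64(188), np.int64(217)), (354, np.int64(177), np.int64(215)), (362, np.int64(179), np.int64(211))]
(array([ 0.51588512, -0.24260295,  0.06956054]), np.float64(0.002024959378036504))
0.042 [ 0.52549483 -0.24246032  0.042     ] 0.07005152302616967 -79.44323739778308
0.05 [ 0.52792075 -0.24177197  0.05      ] 0.06777026642567885 -79.44323739778316
[ 0.51825935 -0.24296014  0.076     ]
```

Run:
```python
from h import *
im,c=load('w2')
from scipy.spatial.transform import Rotation as Ro
R=Ro.from_quat([ 0.99589372 , 0.09044158 ,-0.00298154, -0.00267175]).as_matrix(); tcp=np.array([ 0.52687458, -0.23272596 , 0.15710079])
for y in (-.0425,.0425):
  for px in [(237,243),(403,243)]:
    o,w=ray(c,*px); o=R.T@(o-tcp); w=R.T@w; s=(y-o[1])/w[1]; print(y,px,(o+s*w)*1000)
cv2.imwrite('pics/z2.png',cv2.resize(im[225:345,160:480],None,fx=2.5,fy=2.5))
```

```text
-0.0425 (237, 243) [  6.91666041 -42.5          3.17171097]
-0.0425 (403, 243) [ 138.48392688  -42.5        -263.09452825]
0.0425 (237, 243) [ 135.99248622   42.5        -257.81547695]
0.0425 (403, 243) [11.58036416 42.5        -6.02984102]
```

View pics/z2.png

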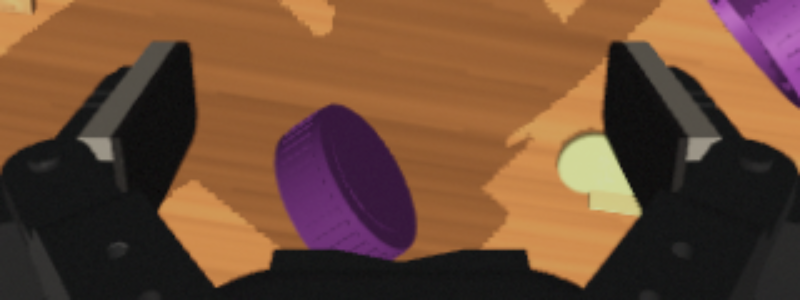

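Call:
arm_command([
  [[2,-8,-30],0.01,-1],
  [[0,0,-30],0,-1],
  [[0,0,0],0,-1],
  [[0,0,0],0,-1],
])

```text
t: 3.42
tcp_pos: [0.5311, -0.2433, 0.1024]
tool_rot: [0.996, 0.095, 0.001, 0.001]
force: [-0.9, -0.2, 0.5]
finger_gap: 0.996
```

Call:
arm_command([
  [[0,0,0],0,-1],
  [[0,0,0],0,-1],
])

```text
t: 3.68
tcp_pos: [0.5309, -0.2437, 0.1016]
tool_rot: [0.996, 0.094, 0.001, 0.001]
force: [0.7, 0.2, 0.3]
finger_gap: 1.002
```

Run:
```python
from h import *
s=manip.sense(); print(s['t'],s['tcp_pos'],s['tool_rot'],s['force'])
im,c=save('wrist','w3')
```

```text
3.675 [ 0.53088521 -0.24365611  0.1015908 ] [9.95537845e-01 9.43564613e-02 8.50598443e-04 7.30284517e-04] [0.65806865 0.19139764 0.25837775]
```

View pics/w3.png

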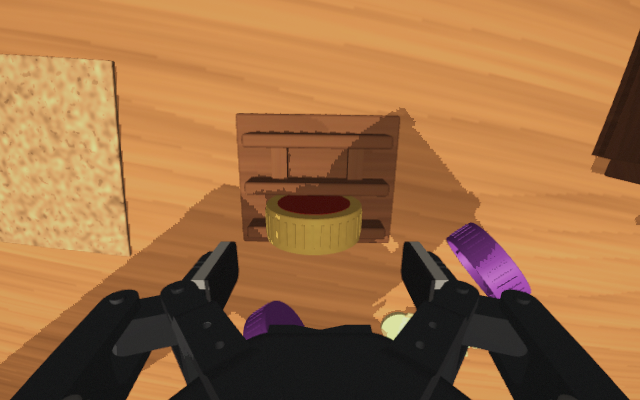

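Run:
```python
from h import *
im2,c2=load('w3'); _,c1=load('w1')
hsv=cv2.cvtColor(im2,cv2.COLOR_BGR2HSV); m=cv2.inRange(hsv,(18,110,60),(35,255,255)); m[:,:255]=0;m[:,375:]=0;m[:185]=0;m[260:]=0
ys,xs=np.nonzero(m); print(xs.min(),xs.max(),ys.min(),ys.max())
u=(xs.min()+xs.max()+1)/2
print(tri(c1,(340.2,169),c2,(u,ys.max()+1)), onz(c2,u,ys.max()+1,.076))
for z in (.042,.05):
  a=onz(c2,xs.min(),220,z);b=onz(c2,xs.max()+1,220,z);print(z,(a+b)/2,np.linalg.norm(a-b))
tcp=manip.sense()['tcp_pos']
for z in (.042,.05,.076): print(proj(c2,[tcp[0],tcp[1],z]))
```

```text
265 361 195 254
(array([ 0.5161309 , -0.24265537,  0.07130987]), np.float64(0.00253794193749908)) [ 0.5184474  -0.24354216  0.076     ]
0.042 [ 0.52816854 -0.24106353  0.042     ] 0.07096521920641577
0.05 [ 0.53130038 -0.24063642  0.05      ] 0.06798726626777461
(np.float64(317.52812143606354), np.float64(217.44168900318516))
(np.float64(317.4675410825292), np.float64(221.54201478651174))
(np.float64(317.2336184748875), np.float64(237.39424386371167))
```

Call:
arm_command([
  [[-1,2,-25],0,-1],
  [[0,0,-25],0,-1],
  [[0,0,-15],0,-1],
  [[0,0,0],0,-1],
  [[0,0,0],0,0],
  [[0,0,0],0,0],
  [[0,0,0],0,0],
], squeeze=40)

```text
t: 4.6
tcp_pos: [0.5298, -0.2417, 0.0363]
tool_rot: [0.996, 0.094, 0.001, 0.001]
force: [-0.3, 0.2, 3.5]
finger_gap: 0.784
```

Call:
arm_command([
  [[0,0,0],0,0],
  [[0,0,0],0,0],
])

```text
t: 4.85
tcp_pos: [0.5298, -0.2417, 0.0363]
tool_rot: [0.996, 0.094, 0.001, 0.001]
force: [-1.5, 1.4, 6.1]
finger_gap: 0.785
```

Run:
```python
from h import *
s=manip.sense(); print(s['t'],s['tcp_pos'],s['tool_rot'],s['force'],s['finger_gap'])
im,c=save('wrist','w4')
```

```text
4.85 [ 0.52979083 -0.2417252   0.03632428] [9.95546789e-01 9.42650779e-02 6.17252458e-04 5.51522713e-04] [-1.51037236  1.42911881  6.11318732] 0.7852947949483231
```

View pics/w4.png

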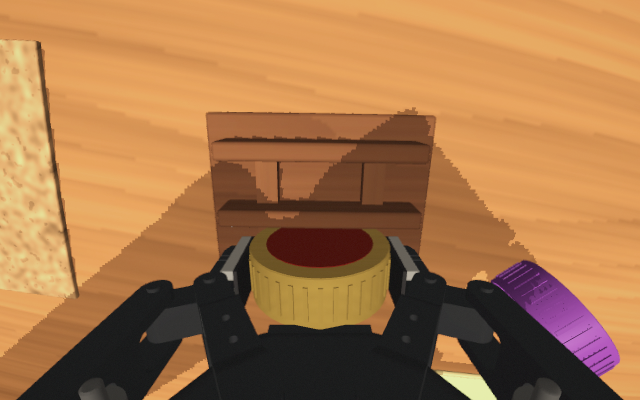

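Call:
arm_command([
  [[0,0,15],0,0],
  [[0,0,30],0,0],
  [[0,0,45],0,0],
  [[0,0,10],0,0],
  [[0,0,0],0,0],
])

```text
t: 5.52
tcp_pos: [0.5294, -0.2414, 0.1361]
tool_rot: [0.996, 0.094, 0.001, 0.0]
force: [-0.3, 0.3, -1.6]
finger_gap: 0.786
```

Call:
arm_command([
  [[4,30,0],0,0],
  [[4,45,0],0,0],
  [[4,52,0],0,0],
  [[4,52,0],0,0],
  [[5,48,0],0,0],
  [[4,30,0],0,0],
  [[0,0,0],0,0],
  [[0,0,0],0,0],
])

```text
t: 6.52
tcp_pos: [0.5536, 0.0153, 0.1342]
tool_rot: [0.996, 0.094, -0.001, -0.0]
force: [0.2, 0.3, -0.6]
finger_gap: 0.785
```

Run:
```python
from h import *
s=manip.sense(); print(s['t'],s['tcp_pos'],s['tool_rot'],s['force'],s['finger_gap'])
im,c=save('wrist','w5')
im2,c2=save('side','s5')
cv2.imwrite('pics/z5.png',np.hstack([cv2.resize(im,(400,250)),cv2.resize(im2[150:300,200:440],(400,250))]))
```

```text
6.525 [0.55355091 0.01531406 0.13416061] [ 9.95535902e-01  9.43759327e-02 -1.19950596e-03 -1.11160554e-04] [ 0.19333533  0.26938517 -0.56580417] 0.7846938105143382
```

View pics/z5.png

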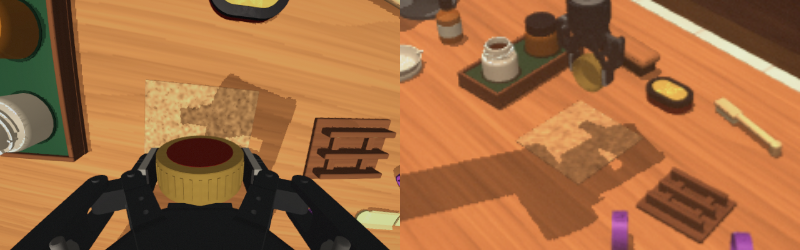

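Call:
arm_command([
  [[0,0,-40],0,0],
  [[0,0,-40],0,0],
  [[0,0,-18],0,0],
  [[0,0,-2],0,0],
  [[0,0,0],0,0],
], squeeze=30)

```text
t: 7.25
tcp_pos: [0.5551, 0.0152, 0.0361]
tool_rot: [0.996, 0.094, 0.001, 0.0]
force: [-0.7, 1.2, -1.3]
finger_gap: 0.784
```

Call:
arm_command([
  [[0,0,-2],0,0],
  [[0,0,0],0,0],
])

```text
t: 7.5
tcp_pos: [0.5548, 0.0156, 0.0342]
tool_rot: [0.996, 0.094, 0.001, 0.0]
force: [-0.1, -0.3, -1.6]
finger_gap: 0.783
```

Call:
arm_command([
  [[0,0,-1],0,0],
  [[0,0,0],0,0],
  [[0,0,-1],0,0],
  [[0,0,0],0,0],
])

```text
t: 8.0
tcp_pos: [0.5544, 0.0157, 0.0323]
tool_rot: [0.996, 0.094, 0.0, 0.0]
force: [-1.2, 0.4, 5.6]
finger_gap: 0.785
```

Call:
arm_command([
  [[0,0,-1],0,0],
  [[0,0,0],0,0],
])

```text
t: 8.25
tcp_pos: [0.5544, 0.0157, 0.0323]
tool_rot: [0.996, 0.094, 0.0, 0.0]
force: [-3.3, 0.0, 13.8]
finger_gap: 0.788
```

Call:
arm_command([
  [[-3,-0.6,0.7],0,0],
  [[-3,-0.5,0.7],0,0],
  [[-3,-0.6,0.2],0,0],
  [[-3,-0.6,0],0,0],
  [[-3,-0.6,-0.3],0,0],
  [[-3,-0.6,-0.5],0,0],
  [[0,0,0],0,0],
])

```text
t: 9.12
tcp_pos: [0.5394, 0.0117, 0.0323]
tool_rot: [0.996, 0.094, 0.004, 0.001]
force: [5.7, 1.9, 8.7]
finger_gap: 0.786
```

Run:
```python
from h import *
s=manip.sense(); print(s['t'],s['tcp_pos'],s['tool_rot'],s['force'],s['finger_gap'])
im,c=save('wrist','w6')
im2,c2=save('side','s6')
cv2.imwrite('pics/z6.png',np.hstack([cv2.resize(im,(400,250)),cv2.resize(im2[180:280,250:410],(400,250))]))
```

```text
9.125 [0.53940031 0.01170154 0.03231246] [9.95572981e-01 9.39188811e-02 3.61757171e-03 7.72374850e-04] [5.68540335 1.89180065 8.74899545] 0.7855584104394059
```

View pics/z6.png

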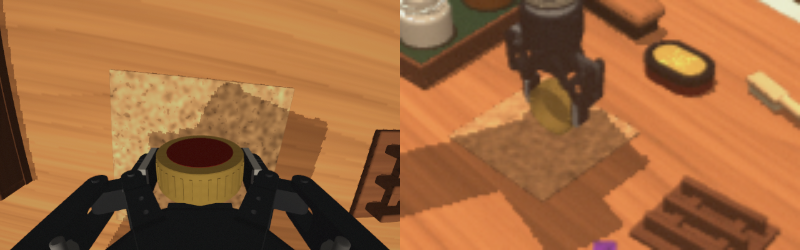

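The lid slid instead of tilting: it is still upright in the wrist view, centred at about (200,165) in the small image, and the TCP height hasn't changed. I'll loosen slightly, take it nearer the open rim with a lower squeeze, and drag again.

Call:
arm_command([
  [[0,0,0.7],0,0],
  [[0,0,0],0,-0.7],
  [[0,0,0],0,-0.7],
  [[0,0,0],0,-0.7],
  [[-4,-0.8,0],0,-0.7],
  [[-4,-0.8,0],0,-0.7],
  [[0,0,0],0,0],
  [[0,0,0],0,0],
  [[0,0,0],0,0],
], squeeze=20)

```text
t: 10.35
tcp_pos: [0.5273, 0.0106, 0.0319]
tool_rot: [0.996, 0.094, -0.001, -0.0]
force: [-4.0, -1.1, 3.2]
finger_gap: 0.792
```

Run:
```python
from h import *
s=manip.sense(); print(s['t'],s['tcp_pos'],s['tool_rot'],s['force'],s['finger_gap'])
im,c=save('wrist','w7')
```

```text
10.35 [0.52734717 0.010648   0.0318839 ] [ 9.95533662e-01  9.44016041e-02 -1.01068086e-03 -2.09784032e-04] [-3.95523912 -1.11507657  3.19654353] 0.7921522790536688
```

View pics/w7.png

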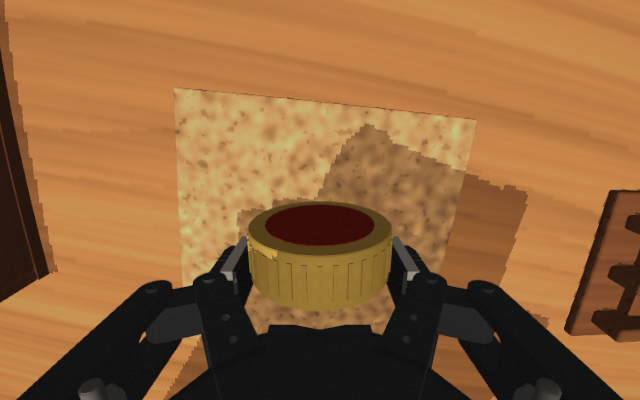

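Call:
arm_command([
  [[0,0,-1],0,0],
  [[-3,-0.6,0],0,0],
  [[-3,-0.6,0.2],0,0],
  [[-3,-0.6,-0.3],0,0],
  [[-3,-0.6,-0.6],0,0],
  [[-3,-0.6,-0.9],0,0],
  [[0,0,0],0,0],
])

```text
t: 11.28
tcp_pos: [0.5195, 0.007, 0.0314]
tool_rot: [0.996, 0.094, 0.007, 0.002]
force: [4.9, 5.0, 12.2]
finger_gap: 0.792
```

Run:
```python
from h import *
s=manip.sense(); print(s['t'],s['tcp_pos'],s['tool_rot'],s['force'],s['finger_gap'])
im,c=save('wrist','w8')
im2,c2=save('side','s8')
cv2.imwrite('pics/z8.png',np.hstack([cv2.resize(im,(400,250)),cv2.resize(im2[180:280,250:410],(400,250))]))
```

```text
11.275 [0.51945688 0.00698318 0.03136272] [0.99557729 0.09367463 0.00697517 0.00150437] [ 4.92952507  4.96025161 12.22867251] 0.792227552941315
```

View pics/z8.png

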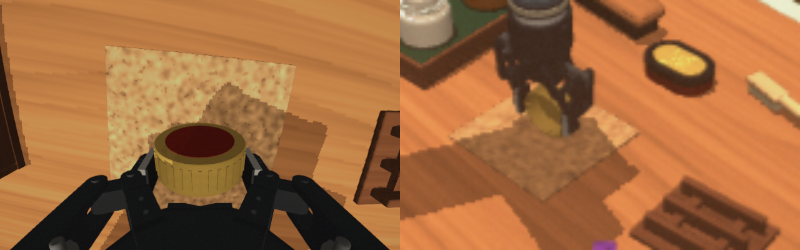

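Call:
arm_command([
  [[-3,-0.6,-0.5],0,0],
  [[-3,-0.6,-0.5],0,0],
  [[-3,-0.6,-0.8],0,0],
  [[-3,-0.6,-0.8],0,0],
  [[0,0,0],0,0],
])

```text
t: 12.0
tcp_pos: [0.5049, 0.0041, 0.0276]
tool_rot: [0.996, 0.094, 0.004, 0.001]
force: [2.6, 0.2, 7.8]
finger_gap: 0.786
```

Run:
```python
from h import *
s=manip.sense(); print(s['t'],s['tcp_pos'],s['tool_rot'],s['force'],s['finger_gap'])
im,c=save('wrist','w9')
for f in ('w4','w5','w6','w7','w8','w9'):
  im=load(f)[0]; h=cv2.cvtColor(im,cv2.COLOR_BGR2HSV); m=cv2.inRange(h,(0,150,20),(8,255,130))|cv2.inRange(h,(172,150,20),(180,255,130)); m[:180]=0;m[:,:240]=0;m[:,400:]=0;m[290:]=0
  ys,xs=np.nonzero(m); print(f,xs.min(),xs.max(),ys.min(),ys.max())
```

```text
12.0 [0.50489191 0.00414611 0.02761896] [0.99555083 0.09413157 0.00401423 0.00129734] [2.5792359  0.23202803 7.83199193] 0.7859933288516049
w4 267 372 196 267
w5 266 372 221 267
w6 267 372 221 267
w7 265 373 205 245
w8 264 374 201 251
w9 261 377 189 279
```

View pics/w9.png

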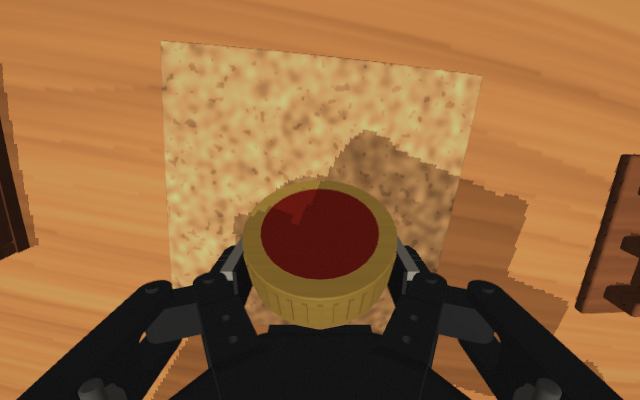

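It is leaning now: the red disc spans (261–377, 189–279). I'll drag a little further.

Call:
arm_command([
  [[-3,-0.6,-1.2],0,0],
  [[-3,-0.6,-1.5],0,0],
  [[-3,-0.6,-1.8],0,0],
  [[0,0,0],0,0],
])

```text
t: 12.55
tcp_pos: [0.4947, 0.0024, 0.0225]
tool_rot: [0.996, 0.094, 0.003, 0.001]
force: [3.4, -0.9, 3.8]
finger_gap: 0.792
```

Run:
```python
from h import *
s=manip.sense(); print(s['t'],s['tcp_pos'],s['tool_rot'],s['force'],s['finger_gap'])
im,c=save('wrist','w10')
```

```text
12.55 [0.49471246 0.00244713 0.02247538] [9.95558429e-01 9.41068313e-02 2.54024623e-03 9.30285056e-04] [ 3.35889903 -0.93935989  3.78566193] 0.791573332534198
```

View pics/w10.png

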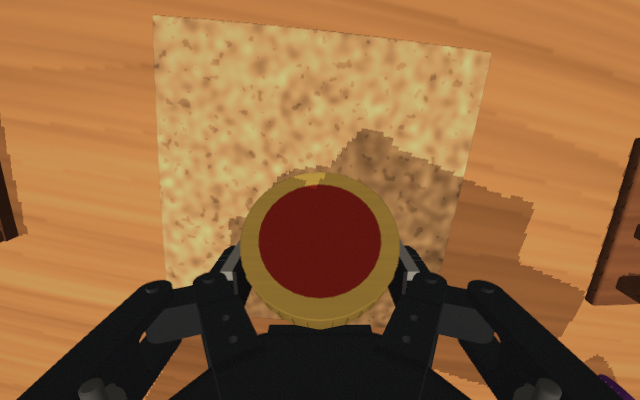

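Now it leans well past 30°, with the red disc nearly round at (320,241). Release.

Call:
arm_command([
  [[0,0,0],0,-1],
  [[0,0,0],0,-1],
  [[0,0,0],0,-1],
  [[0,0,0],0,-1],
  [[0,0,0],0,-1],
])

```text
t: 13.22
tcp_pos: [0.4921, 0.0034, 0.022]
tool_rot: [0.996, 0.094, -0.0, -0.0]
force: [0.0, -0.1, -0.7]
finger_gap: 0.998
```

Run:
```python
from h import *
s=manip.sense(); print(s['t'],s['tcp_pos'],s['tool_rot'],s['force'],s['finger_gap'])
im,c=save('wrist','w11')
```

```text
13.225 [0.49212951 0.00337247 0.02203327] [ 9.95543490e-01  9.43033095e-02 -2.04467118e-04 -6.34452860e-05] [ 0.02188655 -0.12941404 -0.6589078 ] 0.9979573965719004
```

View pics/w11.png

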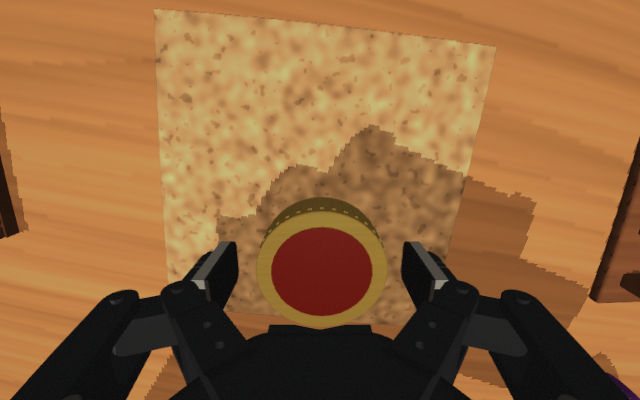

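```bash
cat >> h.py <<'E'
def red(im,box):
    h=cv2.cvtColor(im,cv2.COLOR_BGR2HSV); m=cv2.inRange(h,(0,150,20),(6,255,200))|cv2.inRange(h,(172,150,20),(180,255,200))
    k=np.zeros_like(m);k[box[1]:box[3],box[0]:box[2]]=255;m&=k
    cs,_=cv2.findContours(m,0,2); c=max(cs,key=cv2.contourArea); return cv2.fitEllipse(c),c
E
python3 - <<'E'
from h import *
im,c=load('w11'); e,ct=red(im,(240,190,400,330)); print(e)
P=np.array([onz(c,*p[0],.028) for p in ct])
(cx,cy),r=cv2.minEnclosingCircle((P[:,:2]*1000).astype(np.float32)); print(cx,cy,r, manip.sense()['tcp_pos'])
print(P.mean(0), onz(c,*e[0],.028))
# brass outline widths
print([onz(c,u,275,.028) for u in (256,388)])
E
```

```text
((321.26580810546875, 271.2308349609375), (86.58119201660156, 98.98192596435547), 89.98023223876953)
486.84844970703125 0.2030838578939438 25.657554626464844 [0.49216782 0.00336483 0.02205954]
[0.48760562 0.0009399  0.028     ] [4.88367009e-01 4.55129630e-04 2.80000000e-02]
[array([0.47975346, 0.03289028, 0.028     ]), array([ 0.49255587, -0.0336164 ,  0.028     ])]
```

Call:
arm_command([
  [[0,0,30],0,-1],
  [[0,0,40],0,-1],
  [[0,0,0],0,-1],
  [[0,0,0],0,-1],
])

```text
t: 13.78
tcp_pos: [0.492, 0.0034, 0.092]
tool_rot: [0.996, 0.094, -0.0, -0.0]
force: [-0.0, -0.0, -0.4]
finger_gap: 1.006
```

Run:
```python
from h import *
im,c=save('wrist','w12'); tcp=manip.sense()['tcp_pos']
_,c1=load('w11'); e1,_=red(load('w11')[0],(240,190,400,330))
e,ct=red(im,(200,120,440,400)); print(e,tcp)
print(tri(c1,e1[0],c,e[0]), onz(c,*e[0],.028))
P=np.array([onz(c,*p[0],.028) for p in ct]); print(cv2.minEnclosingCircle((P[:,:2]*1000).astype(np.float32)))
print(manip.sense()['t'])
```

```text
((320.5858154296875, 221.18756103515625), (62.362247467041016, 66.8998794555664), 89.40882110595703) [0.49165532 0.00345276 0.09145859]
(array([4.86114520e-01, 6.51921430e-05, 2.43189725e-02]), np.float64(0.00013630358628228303)) [4.87548637e-01 4.25226465e-04 2.80000000e-02]
((486.6738586425781, 0.25117865204811096), 25.51523208618164)
13.825
```

View pics/w12.png

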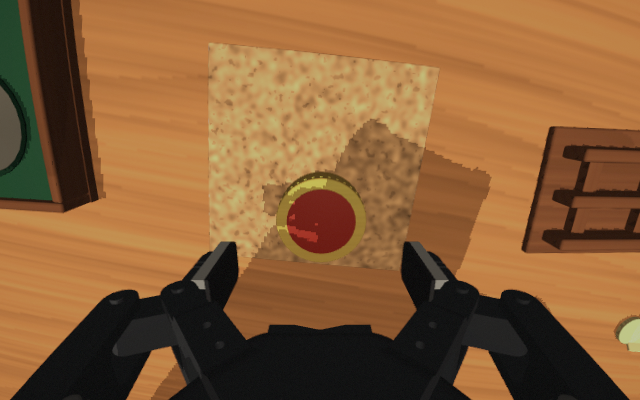

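Call:
arm_command([
  [[-4.5,-3,-40],0,-1],
  [[0,0,-30],0,-1],
  [[0,0,-10],0,-1],
  [[0,0,0],0,-1],
  [[0,0,0],0,0],
  [[0,0,0],0,0],
  [[0,0,0],0,0],
  [[0,0,0],0,0],
], squeeze=40)

```text
t: 14.82
tcp_pos: [0.4884, 0.0003, 0.0131]
tool_rot: [0.996, 0.094, 0.001, 0.0]
force: [-0.3, 0.9, 5.9]
finger_gap: 0.787
```

Run:
```python
from h import *
s=manip.sense(); print(s['t'],s['tcp_pos'],s['tool_rot'],s['force'],s['finger_gap'])
im,c=save('wrist','w13'); e,_=red(im,(200,120,440,400)); print(e, onz(c,*e[0],.028))
```

```text
14.825 [4.88379366e-01 2.70429400e-04 1.30743113e-02] [9.95544942e-01 9.42837731e-02 8.77932606e-04 2.59706058e-04] [-0.27991904  0.8660449   5.86293183] 0.7869611099836669
((319.3692626953125, 273.1282653808594), (93.03255462646484, 106.40487670898438), 89.30953979492188) [ 0.48885098 -0.0008593   0.028     ]
```

View pics/w13.png

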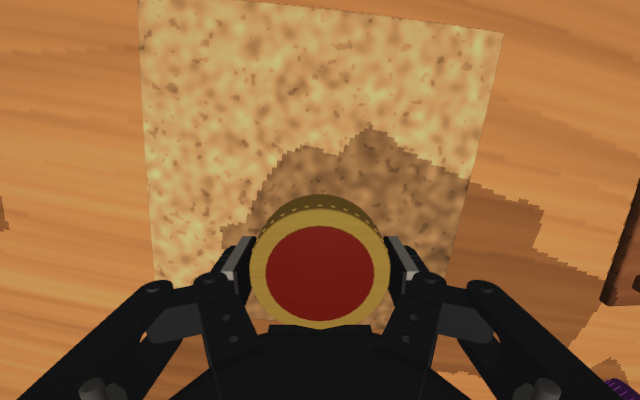

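Call:
arm_command([
  [[0,0,30],0,0],
  [[0,0,50],0,0],
  [[0,15,50],0.17,0],
  [[0,30,17],0.17,0],
  [[0,35,0],0.17,0],
  [[0,35,0],0.17,0],
  [[0,35,0],0.17,0],
  [[2,20,0],0.17,0],
  [[0,0,0],0.18,0],
  [[0,0,0],0,0],
  [[0,0,0],0,0],
])

```text
t: 16.25
tcp_pos: [0.4896, 0.1701, 0.1591]
tool_rot: [0.769, 0.639, -0.0, -0.0]
force: [-0.5, -0.4, -2.1]
finger_gap: 0.785
```

Run:
```python
from h import *
s=manip.sense(); print(s['t'],s['tcp_pos'],s['tool_rot'],s['force'],s['finger_gap'])
im,c=save('wrist','w14'); e,_=red(im,(200,120,440,400)); print(e, onz(c,*e[0],.028-.0131+s['tcp_pos'][2]))
```

```text
16.25 [0.48959131 0.17007792 0.15905389] [ 7.69351808e-01  6.38825302e-01 -1.55935147e-04 -7.07561813e-05] [-0.50498316 -0.36133841 -2.06717448] 0.7853158646678502
((319.3179016113281, 273.05780029296875), (92.8625259399414, 106.37056732177734), 90.12442016601562) [0.49095248 0.16826708 0.17395389]
```

View pics/w14.png

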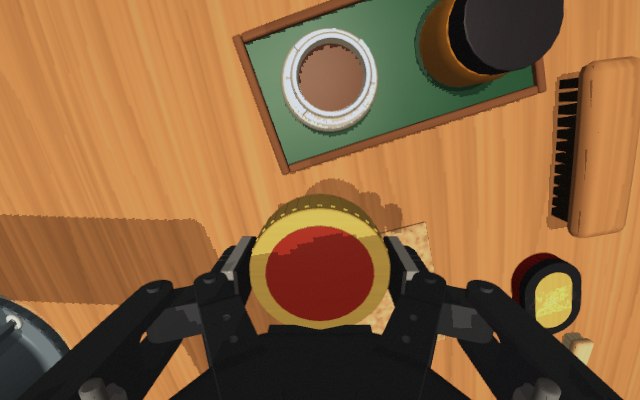

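The jar mouth is in view near (335,73). I'll measure it by fitting the lip, from this spot and from a second one.

Run:
```python
from h import *
im,c=load('w14')
z=cv2.resize(im[20:140,270:390],None,fx=5,fy=5,interpolation=cv2.INTER_CUBIC); cv2.imwrite('pics/z14.png',z)
```

```text
(no output)
```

View pics/z14.png

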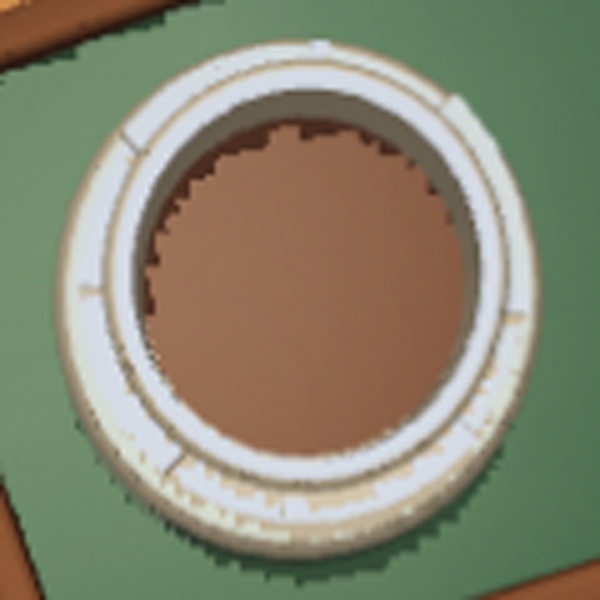

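Call:
arm_command([
  [[10,30,0],0,0],
  [[0,0,0],0,0],
  [[0,0,0],0,0],
])

```text
t: 16.68
tcp_pos: [0.4993, 0.1998, 0.1589]
tool_rot: [0.769, 0.64, -0.001, -0.0]
force: [-0.7, -0.2, -0.5]
finger_gap: 0.785
```

Run:
```python
from h import *
s=manip.sense(); print(s['t'],s['tcp_pos'],s['tool_rot'],s['force'],s['finger_gap'])
im,c=save('wrist','w15')
z=cv2.resize(im[70:190,260:380],None,fx=5,fy=5,interpolation=cv2.INTER_CUBIC); cv2.imwrite('pics/z15.png',z)
_,c1=load('w14'); print(onz(c1,332,74.5,.1),onz(c1,331.8,75.1,.098))
print([np.linalg.norm(onz(c1,270+a/5,20+272/5,.1)-onz(c1,270+b/5,20+272/5,.1)) for a,b in [(143,477),(115,503)]])
```

```text
16.675 [0.49929751 0.19977592 0.15890442] [ 7.68648773e-01  6.39670763e-01 -5.98576168e-04 -1.44008678e-04] [-0.69388663 -0.16950277 -0.52534039] 0.7847971996346115
[0.51637095 0.26155124 0.1       ] [0.51630853 0.26144658 0.098     ]
[np.float64(0.042369793104791754), np.float64(0.049230150485566955)]
```

View pics/z15.png

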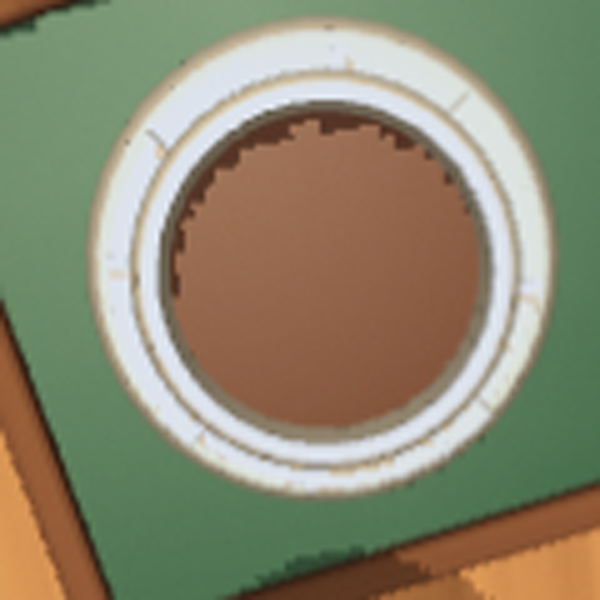

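Run:
```python
from h import *
_,c1=load('w14');_,c2=load('w15');_,ct=load('top0')
print(onz(c2,325,124.2,.1)); print(tri(c1,(332,74.5),c2,(325,124.2)), tri(ct,(240.4,220.3),c2,(325,124.2)))
t,_=load('top0'); h=cv2.cvtColor(t,cv2.COLOR_BGR2HSV)
print(proj(ct,[.514,.259,.1]))
cv2.imwrite('pics/zt.png',cv2.resize(t[195:245,220:270],None,fx=12,fy=12,interpolation=cv2.INTER_CUBIC))
```

```text
[0.51604555 0.26177258 0.1       ]
(array([0.51623189, 0.26168509, 0.09935293]), np.float64(0.0003789216515144625)) (array([0.51419743, 0.26185231, 0.08911524]), np.float64(0.0040649994298613545))
(np.float64(240.8996323353953), np.float64(219.44080094811463))
```

View pics/zt.png

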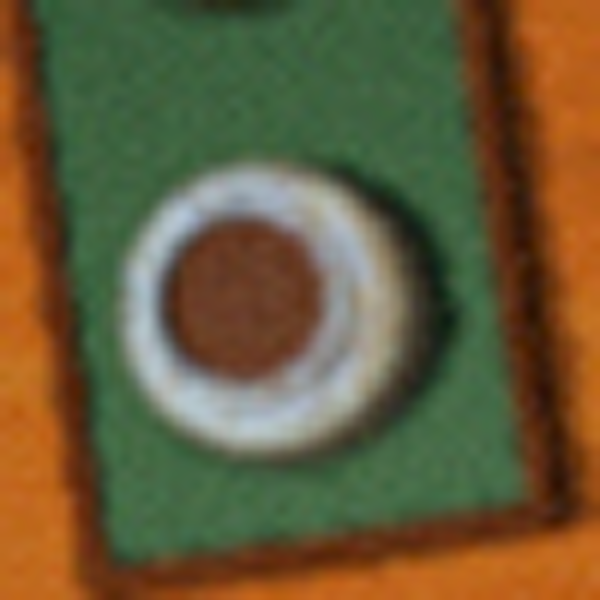

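Call:
arm_command([
  [[8,31,0],0,0],
  [[7.5,31.7,0],0,0],
  [[0,0,0],0,0],
  [[0,0,-20],0,0],
  [[0,0,-15],0,0],
  [[0,0,0],0,0],
  [[0,0,0],0,0],
])

```text
t: 17.6
tcp_pos: [0.5155, 0.2626, 0.1243]
tool_rot: [0.769, 0.64, 0.0, 0.0]
force: [-0.0, -0.6, -0.7]
finger_gap: 0.782
```

Run:
```python
from h import *
s=manip.sense(); print(s['t'],s['tcp_pos'],s['tool_rot'],s['force'],s['finger_gap'])
im,c=save('side','s16'); im2,_=save('wrist','w16')
cv2.imwrite('pics/z16.png',np.hstack([cv2.resize(im[130:230,200:330],(520,400)),cv2.resize(im2[150:350,220:420],(280,400))]))
```

```text
17.6 [0.51553143 0.26260664 0.12431387] [7.68648168e-01 6.39671781e-01 6.35334307e-05 5.35854879e-05] [-0.01201574 -0.60880703 -0.67438046] 0.7823914644790934
```

View pics/z16.png

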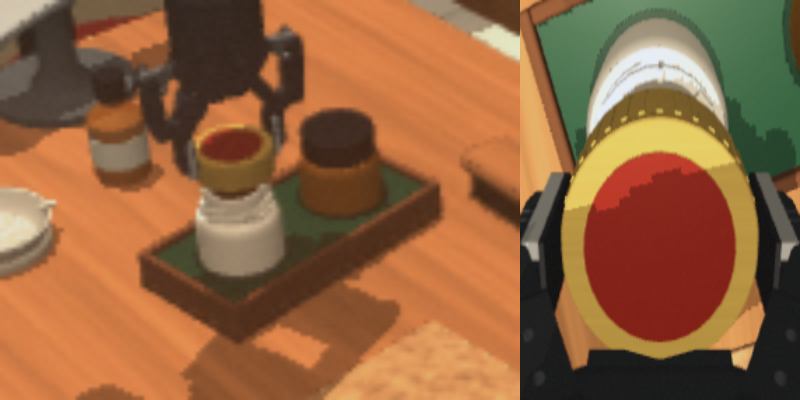

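Call:
arm_command([
  [[0,0,-10],0,0],
  [[0,0,-7],0,0],
  [[0,0,-2],0,0],
  [[0,0,-2],0,0],
  [[0,0,0],0,0],
])

```text
t: 18.32
tcp_pos: [0.5153, 0.263, 0.103]
tool_rot: [0.768, 0.64, -0.0, -0.0]
force: [-0.3, -0.3, -0.6]
finger_gap: 0.782
```

Call:
arm_command([
  [[0,0,-2],0,0],
  [[0,0,-2],0,0],
  [[0,0,0],0,0],
])

```text
t: 18.7
tcp_pos: [0.5151, 0.2632, 0.099]
tool_rot: [0.769, 0.64, -0.0, -0.0]
force: [-0.4, 0.7, -1.5]
finger_gap: 0.785
```

Call:
arm_command([
  [[0,0,-2],0,0],
  [[0,0,0],0,0],
])

```text
t: 18.95
tcp_pos: [0.5152, 0.2633, 0.097]
tool_rot: [0.768, 0.64, 0.0, -0.0]
force: [0.2, 1.9, -1.2]
finger_gap: 0.788
```

Call:
arm_command([
  [[0,0,-2],0,0],
  [[0,0,0],0,0],
])

```text
t: 19.2
tcp_pos: [0.5153, 0.2633, 0.0959]
tool_rot: [0.768, 0.64, 0.0, -0.0]
force: [-3.1, 1.4, 4.0]
finger_gap: 0.785
```

Call:
arm_command([
  [[0,0,-1],0,0],
  [[0,0,0],0.1,0],
  [[0,0,0],0,0],
])

```text
t: 19.58
tcp_pos: [0.5155, 0.2636, 0.0947]
tool_rot: [0.736, 0.677, 0.001, -0.0]
force: [-1.1, 3.9, 4.0]
finger_gap: 0.785
```

Call:
arm_command([
  [[0,0,0],0.1,0],
  [[0,0,0],0,0],
])

```text
t: 19.82
tcp_pos: [0.5153, 0.2636, 0.0948]
tool_rot: [0.701, 0.713, 0.0, -0.0]
force: [-1.9, 4.0, 4.6]
finger_gap: 0.787
```

Call:
arm_command([
  [[0,0,0],0.1,0],
  [[0,0,0],0,0],
])

```text
t: 20.08
tcp_pos: [0.5152, 0.2637, 0.0953]
tool_rot: [0.665, 0.747, 0.0, -0.0]
force: [-3.7, 4.2, 8.4]
finger_gap: 0.781
```

Call:
arm_command([
  [[-0.3,0.6,0],0.1,0],
  [[0,0,0],0,0],
])

```text
t: 20.32
tcp_pos: [0.5151, 0.2639, 0.0958]
tool_rot: [0.626, 0.78, 0.0, 0.0]
force: [-3.6, 1.5, 10.2]
finger_gap: 0.781
```

Call:
arm_command([
  [[0,0,0],0.1,0],
  [[0,0,0],0,0],
])

```text
t: 20.58
tcp_pos: [0.5149, 0.264, 0.0961]
tool_rot: [0.587, 0.81, 0.0, 0.0]
force: [-3.9, 2.1, 13.8]
finger_gap: 0.788
```

Call:
arm_command([
  [[0,0,0],0.1,0],
  [[0,0,0],0,0],
])

```text
t: 20.82
tcp_pos: [0.5147, 0.2643, 0.0966]
tool_rot: [0.545, 0.838, 0.0, -0.0]
force: [-4.8, 2.5, 16.9]
finger_gap: 0.784
```

Call:
arm_command([
  [[0,0,0],0.1,0],
  [[0,0,0],0,0],
])

```text
t: 21.08
tcp_pos: [0.5145, 0.2641, 0.097]
tool_rot: [0.503, 0.864, 0.0, -0.0]
force: [-5.8, 2.8, 19.2]
finger_gap: 0.778
```

Call:
arm_command([
  [[-0.3,0.3,1.2],0.1,0],
  [[0,0,0],0,0],
])

```text
t: 21.32
tcp_pos: [0.5147, 0.2641, 0.0976]
tool_rot: [0.459, 0.889, 0.0, 0.0]
force: [-4.7, 1.5, 15.2]
finger_gap: 0.784
```

Call:
arm_command([
  [[0,0,0.3],0.1,0],
  [[0,0,0],0,0],
])

```text
t: 21.58
tcp_pos: [0.5144, 0.2642, 0.0971]
tool_rot: [0.414, 0.91, 0.0, -0.0]
force: [-3.7, 2.0, 10.4]
finger_gap: 0.783
```

Call:
arm_command([
  [[0,0,0.3],0.1,0],
  [[0,0,0],0,0],
])

```text
t: 21.82
tcp_pos: [0.5139, 0.2635, 0.0957]
tool_rot: [0.368, 0.93, -0.001, -0.001]
force: [-2.7, 0.3, 1.4]
finger_gap: 0.785
```

Call:
arm_command([
  [[0,0,0.3],0.1,0],
  [[0,0,0],0,0],
])

```text
t: 22.08
tcp_pos: [0.5137, 0.2634, 0.0956]
tool_rot: [0.322, 0.947, -0.001, -0.001]
force: [-2.2, 0.7, -0.4]
finger_gap: 0.785
```

Force fell away: the lid has dropped or is dropping. I'll follow it down without turning.

Call:
arm_command([
  [[0,0,-1.5],0,0],
  [[0,0,-1.5],0,0],
  [[0,0,0],0,0],
])

```text
t: 22.45
tcp_pos: [0.5137, 0.2636, 0.0928]
tool_rot: [0.321, 0.947, -0.001, -0.001]
force: [-4.1, 0.5, 0.6]
finger_gap: 0.789
```

Call:
arm_command([
  [[0,0,-1],0,0],
  [[0,0,-1],0,0],
  [[0,0,0],0,0],
])

```text
t: 22.82
tcp_pos: [0.5137, 0.2638, 0.0915]
tool_rot: [0.321, 0.947, -0.001, -0.001]
force: [-5.3, -0.9, 3.6]
finger_gap: 0.782
```

Total drop from the peak is about 6 mm, and the underside is at jar z ≈ 74.4 mm, inside the window. Now forward (clockwise).

Call:
arm_command([
  [[-0.5,0,-0.3],-0.1,0],
  [[0,0,-0.2],-0.1,0],
  [[0,0,0],0,0],
], squeeze=50)

```text
t: 23.2
tcp_pos: [0.5139, 0.2638, 0.0907]
tool_rot: [0.413, 0.911, -0.0, -0.0]
force: [-3.9, 0.2, 0.9]
finger_gap: 0.784
```

Call:
arm_command([
  [[0,0,-0.5],-0.1,0],
  [[0,0,-0.5],-0.1,0],
  [[0,0,0],0,0],
])

```text
t: 23.58
tcp_pos: [0.5143, 0.264, 0.0896]
tool_rot: [0.501, 0.865, 0.0, -0.0]
force: [-3.5, 0.4, 0.0]
finger_gap: 0.777
```

Run:
```python
from h import *
s=manip.sense(); print(s['t'],s['tcp_pos'],s['tool_rot'],s['force'],s['ft_torque'],s['tau'])
```

```text
23.575 [0.51425763 0.26396831 0.0896479 ] [ 5.01479839e-01  8.65169329e-01  5.86371390e-05 -5.66916416e-06] [-3.5361735   0.39732927  0.03772607] [-0.06714881  0.68613065 -0.00719605] [ -0.90457203 -44.58368182 -13.47396344  -0.17146275  -1.1148243
   0.138515  ]
```

Sinking with the turn, as it should on the thread. Continue.

Call:
arm_command([
  [[0,0,-0.6],-0.1,0],
  [[0,0,-0.5],-0.1,0],
  [[0,0,0],0,0],
])

```text
t: 23.95
tcp_pos: [0.5148, 0.2642, 0.0886]
tool_rot: [0.585, 0.811, 0.001, 0.0]
force: [-2.6, 0.5, -0.0]
finger_gap: 0.781
```

Call:
arm_command([
  [[-0.3,0,-0.6],-0.1,0],
  [[0,0,-0.5],-0.1,0],
  [[0,0,0],0,0],
])

```text
t: 24.32
tcp_pos: [0.5151, 0.2641, 0.088]
tool_rot: [0.663, 0.749, 0.001, 0.001]
force: [-1.7, -0.4, 2.5]
finger_gap: 0.782
```

Run:
```python
from h import *
s=manip.sense(); print(s['t'],s['tcp_pos'],s['tool_rot'],s['force'],s['ft_torque'],s['tau'])
```

```text
24.325 [0.51513264 0.26410905 0.08797437] [0.66289764 0.74870874 0.00113582 0.00080014] [-1.67526684 -0.41022639  2.5302079 ] [-0.18309071  0.31143078 -0.02472047] [-1.88923669e-01 -4.35805392e+01 -1.19444981e+01  7.73108495e-04
 -5.67871369e-01  1.45604708e-01]
```

Call:
arm_command([
  [[0,0,-0.3],-0.1,0],
  [[0,0,0],0,0],
], squeeze=70)

```text
t: 24.58
tcp_pos: [0.5152, 0.264, 0.0881]
tool_rot: [0.7, 0.715, 0.001, 0.001]
force: [-1.7, -1.4, 5.9]
finger_gap: 0.774
```

Run:
```python
from h import *
s=manip.sense(); print(s['t'],s['tcp_pos'],s['tool_rot'],s['force'],s['ft_torque'],s['tau'][5])
```

```text
24.575 [0.51518797 0.26396437 0.0880888 ] [0.69960432 0.71452903 0.00115094 0.00085243] [-1.74768135 -1.42684059  5.85909199] [-2.48455181e-01  4.18410090e-01 -1.96619453e-05] 0.11871846858412027
```

Call:
arm_command([
  [[0,0,0],-0.1,0],
  [[0,0,0],0,0],
])

```text
t: 24.82
tcp_pos: [0.5151, 0.2639, 0.0881]
tool_rot: [0.735, 0.678, 0.001, 0.001]
force: [-1.9, -2.6, 5.9]
finger_gap: 0.776
```

Run:
```python
from h import *
s=manip.sense(); print(s['t'],s['tcp_pos'],s['tool_rot'],s['force'],s['ft_torque'],s['tau'][5])
```

```text
24.825 [0.5151376  0.26386581 0.08809838] [7.34795336e-01 6.78287634e-01 1.08401787e-03 7.23981789e-04] [-1.94629491 -2.57878633  5.86412326] [-0.30784093  0.51192532 -0.20754545] -0.09806937770918012
```

Call:
arm_command([
  [[0,0,-0.5],-0.1,0],
  [[0,0,0],-0.1,0],
  [[0,0,0],0,0],
])

```text
t: 25.2
tcp_pos: [0.5145, 0.2621, 0.0882]
tool_rot: [0.794, 0.607, -0.001, 0.003]
force: [-2.9, -6.8, 10.6]
finger_gap: 0.779
```

Run:
```python
from h import *
s=manip.sense(); print(s['t'],s['tcp_pos'],s['tool_rot'],s['force'],s['ft_torque'],s['tau'][5],s['q'])
im,c=save('wrist','w17'); im2,_=save('side','s17')
cv2.imwrite('pics/z17.png',np.hstack([cv2.resize(im2[130:230,200:330],(400,308)),cv2.resize(im,(400,308))]))
```

```text
25.2 [0.51451704 0.26209134 0.08816193] [ 0.79431878  0.60749182 -0.00097182  0.00322795] [-2.94816947 -6.79140807 10.58972987] [-1.26924626  0.6368996   2.18693782] 2.200855538249016 [ 0.2810843   0.68059803  1.67397638 -0.00949435  0.7865061   0.55277802]
```

View pics/z17.png

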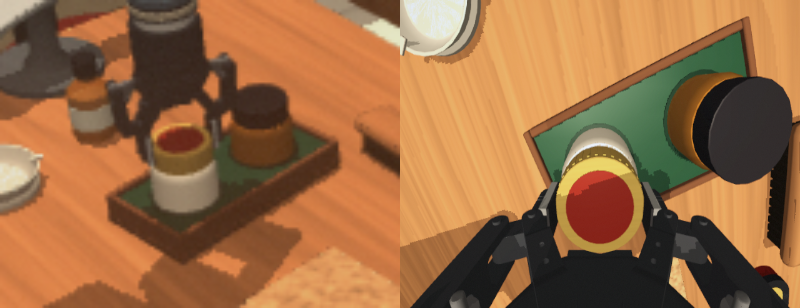

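Call:
arm_command([
  [[0,0,0.3],-0.05,0],
  [[0,0,0],0,0],
  [[0,0,0],0,0],
], squeeze=90)

```text
t: 25.68
tcp_pos: [0.5141, 0.2609, 0.0884]
tool_rot: [0.809, 0.588, -0.002, 0.004]
force: [-4.1, -9.9, 11.3]
finger_gap: 0.77
```

Run:
```python
from h import *
s=manip.sense(); print(s['t'],s['tcp_pos'],s['tool_rot'],s['force'],s['ft_torque'],s['tau'][5],s['q'][5])
```

```text
25.675 [0.51410284 0.260901   0.08835864] [ 0.80901039  0.58777983 -0.00191741  0.00365772] [-4.06427524 -9.94770553 11.34695888] [-1.88969365  0.50374648  2.24720305] 2.246250808238983 0.6023149865163518
```

It binds at about 2.2 N·m. Let go and retreat straight up, then verify.

Call:
arm_command([
  [[0,0,0],0,-0.75],
  [[0,0,0],0,-1],
  [[0,0,0],0,-1],
  [[0,0,0],0,-1],
  [[0,0,0],0,-1],
  [[0,0,30],0,-1],
  [[0,0,40],0,-1],
  [[0,0,0],0,-1],
  [[0,0,0],0,-1],
])

```text
t: 26.8
tcp_pos: [0.5134, 0.2638, 0.1567]
tool_rot: [0.814, 0.581, -0.0, -0.0]
force: [-0.4, 0.5, -1.1]
finger_gap: 1.003
```

Run:
```python
from h import *
s=manip.sense(); print(s['t'],s['tcp_pos'],s['force'],s['finger_gap'])
im,c=save('wrist','w18'); im2,c2=save('side','s18')
cv2.imwrite('pics/z18.png',np.hstack([cv2.resize(im2[130:230,200:330],(400,308)),cv2.resize(im,(400,308))]))
e,_=red(im,(200,100,440,330)); e2,_=red(im2,(240,150,290,200)); print(e,e2)
print(onz(c,*e[0],.1027),tri(c,e[0],c2,e2[0]))
```

```text
26.8 [0.51344998 0.26382542 0.15674245] [-0.39755311  0.50782248 -1.05959375] 1.0027236985630563
((321.4322509765625, 219.3380889892578), (65.8123779296875, 70.76014709472656), 89.29332733154297) ((258.0, 175.0), (6.916228771209717, 12.852550506591797), 84.9367904663086)
[0.51606919 0.26177897 0.1027    ] (array([0.51550558, 0.26181904, 0.1020753 ]), np.float64(0.0011155911710204248))
```

View pics/z18.png

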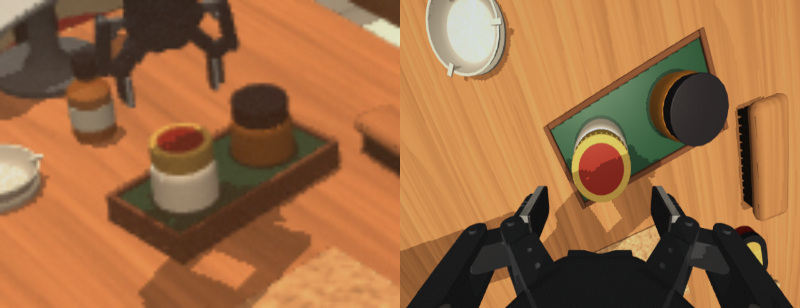

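The lid sits level and centred: its red disc is at wrist (321,219), and the top triangulates to 102.1 mm against 102.7 mm when home. The height stopped changing during the last degrees, so I'll regrip a little higher and check that it really is tight.

Call:
arm_command([
  [[1.5,0,-30],0,-1],
  [[0,0,-25],0,-1],
  [[0,0,-9],0,-1],
  [[0,0,0],0,-1],
  [[0,0,0],0,0],
  [[0,0,0],0,0],
  [[0,0,0],0,0],
  [[0,0,0],0,0],
], squeeze=80)

```text
t: 27.9
tcp_pos: [0.5153, 0.2643, 0.0947]
tool_rot: [0.814, 0.581, 0.0, -0.0]
force: [-2.0, 1.3, 6.0]
finger_gap: 0.769
```

```bash
cat > r.py <<'E'
from h import *
s=manip.sense(); r=s['tool_rot']; print(s['t'],s['tcp_pos'].round(4),'yaw',np.degrees(2*np.arctan2(r[1],r[0]))-90,s['force'].round(1),s['ft_torque'].round(2),s['finger_gap'])
E
python3 r.py
```

```text
27.9 [0.5153 0.2643 0.0947] yaw -19.000760357212243 [-2.   1.3  6. ] [0.14 0.64 0.13] 0.7692870407948014
```

Call:
arm_command([
  [[0,0,0],-0.07,0],
  [[0,0,0],0,0],
])

```text
t: 28.15
tcp_pos: [0.5151, 0.2636, 0.0948]
tool_rot: [0.831, 0.556, -0.0, 0.002]
force: [-3.0, -0.6, 6.5]
finger_gap: 0.765
```

```bash
python3 r.py
```

```text
28.15 [0.5151 0.2636 0.0948] yaw -22.416306673270327 [-3.  -0.6  6.5] [-0.2   0.66  1.91] 0.7646166988469296
```

Call:
arm_command([
  [[0,0,0],-0.07,0],
  [[0,0,0],0,0],
])

```text
t: 28.4
tcp_pos: [0.514, 0.2612, 0.0949]
tool_rot: [0.851, 0.526, -0.003, 0.002]
force: [-3.3, -9.1, 10.1]
finger_gap: 0.763
```

```bash
python3 r.py
```

```text
28.4 [0.514  0.2612 0.0949] yaw -26.582417260424684 [-3.3 -9.1 10.1] [-1.59  0.72  1.15] 0.7633758877155254
```

It resisted at once (1.9 N·m within 3°) and then only the pads slipped, with no sinking, so it's tight. Release and retreat.

Call:
arm_command([
  [[0,0,0],0,-0.75],
  [[0,0,0],0,-1],
  [[0,0,0],0,-1],
  [[0,0,0],0,-1],
  [[0,0,0],0,-1],
  [[0,0,30],0,-1],
  [[0,0,40],0,-1],
  [[0,0,20],0,-1],
  [[-10,-40,0],0,-1],
  [[0,-20,0],0,-1],
  [[0,0,0],0,-1],
  [[0,0,0],0,-1],
])

```text
t: 29.9
tcp_pos: [0.5059, 0.2043, 0.1828]
tool_rot: [0.853, 0.522, 0.0, -0.0]
force: [0.2, 0.4, 0.2]
finger_gap: 1.002
```

```bash
python3 r.py
python3 - <<'E'
from h import *
s=manip.sense()
im,c=save('wrist','w19'); im2,c2=save('side','s19'); im3,_=save('top','top19')
cv2.imwrite('pics/z19.png',np.vstack([np.hstack([cv2.resize(im2[130:230,200:330],(400,300)),cv2.resize(im,(400,300))]),np.hstack([cv2.resize(im3[120:270,150:510],(800,300))])]))
e,_=red(im,(200,50,440,330)); _,c1=load('w18'); e1,_=red(load('w18')[0],(200,100,440,330))
print(e,onz(c,*e[0],.1027),tri(c,e[0],c1,e1[0]))
E
```

```text
29.9 [0.5059 0.2043 0.1828] yaw -27.080514505864784 [0.2 0.4 0.2] [-0.02 -0.   -0.01] 1.0023193829928294
((294.5133361816406, 141.0010528564453), (51.98334503173828, 77.22966766357422), 89.4979248046875) [0.51426614 0.25789821 0.1027    ] (array([0.51374683, 0.25738433, 0.09106055]), np.float64(0.001805585089269816))
```

View pics/z19.png

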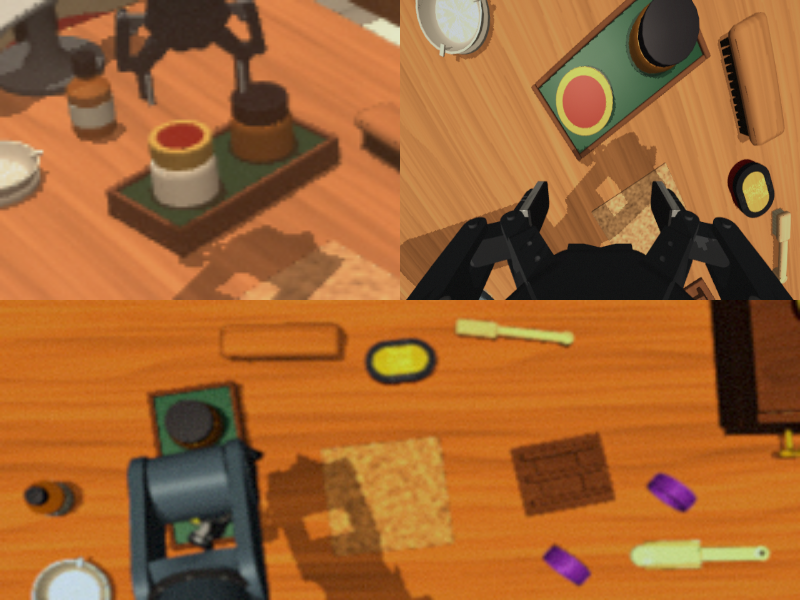

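The closed jar is in view with the lid flat at about (585,100) in the composite, and the other objects haven't moved. The last red mask caught only part of the disc because it is brightly lit, so I'll refit it.

Run:
```python
from h import *
def fit(f,box):
    im,c=load(f); h=cv2.cvtColor(im,cv2.COLOR_BGR2HSV); m=cv2.inRange(h,(0,110,20),(11,255,255))|cv2.inRange(h,(170,110,20),(180,255,255))
    k=np.zeros_like(m);k[box[1]:box[3],box[0]:box[2]]=255;m&=k
    cs,_=cv2.findContours(m,0,2);q=cv2.convexHull(max(cs,key=cv2.contourArea)); return cv2.fitEllipse(q),c,q
e1,c1,q1=fit('w18',(265,150,375,290)); e2,c2,q2=fit('w19',(235,75,350,195)); e3,c3,q3=fit('s19',(240,150,290,200))
print(e1,e2,e3); print(tri(c1,e1[0],c2,e2[0]),tri(c2,e2[0],c3,e3[0]))
for z in (.1027,.109):
  P=np.array([onz(c2,*p[0],z)[:2]*1000 for p in q2],np.float32); print(z,cv2.fitEllipse(P))
```

```text
((321.47503662109375, 219.3254852294922), (67.13859558105469, 72.33483123779297), 88.81632232666016) ((294.29986572265625, 135.14906311035156), (68.20707702636719, 70.20101928710938), 152.87545776367188) ((273.03436279296875, 157.52268981933594), (21.09379768371582, 47.29010772705078), 111.6534652709961)
(array([0.51612715, 0.26175522, 0.10263667]), np.float64(6.727431377385748e-05)) (array([0.54342698, 0.24920463, 0.16434779]), np.float64(0.04930249572689188))
0.1027 ((515.7711791992188, 261.06756591796875), (51.01687240600586, 51.13123321533203), 173.111572265625)
0.109 ((516.4996948242188, 261.25579833984375), (49.49403381347656, 49.6049690246582), 173.10821533203125)
```

```bash
python3 -c "
from station import manip
print(manip.sense()['t']); print(manip.sign_off())"
```

```text
30.05
the job is handed in; nothing more can be done
None
```

The jar is closed: the brass lid is screwed down tight and level, the gripper has let go, and I handed the job in at about 30 s.

**What I did**
- I took the lid from the rack across its diameter and stood it on the mat. Dragging it over to lay it down failed the first time because the lid slid upright. I regripped it nearer its open rim with a lighter squeeze; it then leaned over and fell flat, closed top up.
- I took it by the rim and set it on the jar, where it rode high with its underside at jar z of about 79 mm.
- Turning it back about 60° made it climb and then drop about 6 mm, to about 74.4 mm.
- I then turned it forward about 68° until it bound at 2.2 N·m.

**Last checks**
- **Height:** two wrist views put the lid's top at 102.6 mm above the work surface, against 102.7 mm when fully home.
- **Level:** on that plane the red disc measures 51.0 by 51.1 mm, so the lid is level.
- **Tightness:** the lid stopped sinking before I felt any torque, so I gripped it again to be sure. It resisted at 1.9 N·m within about 3°, then the pads slipped on the rim and it sank no further.
- **Surroundings:** in the last top picture the other things look unmoved, judged by eye only. The gripper was open and clear of everything, and the force reading was near zero.

**Disagreements:** the last side-camera fit of the red disc came out wrong (a bad colour mask) and I ignored it. An earlier side-and-wrist check gave the lid's top at 102.1 mm. The top camera placed the jar about 2 mm from where the wrist camera did, which is within the stated calibration error.

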